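# Serve two gold chocolates from the lever dispenser

### The arm

A 6-joint arm with a two-finger parallel gripper is mounted at the origin on the work surface. World frame = base frame: x ahead of the robot, y to its left, z up, the work surface at z = 0. Lengths are in mm, angles in degrees, forces in N, time in s.
With the tool pointing down it reaches from about 350 to 850 mm from the base axis. Payload 8.1 kg.
Tool frame: the origin (TCP) lies on the centre line of the jaws, within the pads' length; the fingertips stand 11 mm ahead of it and the grasp point (between the pads) lies 8 mm behind it; z points along the fingers, y is the direction in which the jaws open and shut (so a half turn about z gives the same grasp; the last joint's range is limited). The gripper opens to 85 mm and grips with 20 to 120 N. Pads are 22 mm wide; open, the fingers measure 114 mm over their backs; the gripper's body (76 mm by 85 mm) begins 54 mm behind the grasp point. The pads swing forward as they close: fully open they stand 13 mm farther back than shut.
Start: joints at [-71.299, 7.471, 85.268, -0, 87.261, -4.893], TCP at [240.176, -549.837, 242.292] pointing down, gripper open.
Joint ranges: [-169.43, 169.43], [-51.17, 129.36], [1.28, 143.12], [-76.62, 256.62], [0, 156.53], [-152.29, 152.29]. Speed limits (degrees/s): [136.94, 136.94, 159.86, 180, 180, 180].

### API

Orientations are given as [roll, pitch, yaw] about the fixed x, y, z axes, in that order (R = Rz(yaw) Ry(pitch) Rx(roll)).
In Python, from bench import telemetry, viewer, r gives the robot as it stands.
- The arm moves only by the shell command python3 -m inch 'ROWS' [FORCE]. ROWS is JSON, a list of rows, each a list of 3 entries, a list of its own where there are three numbers: the shift along the tool's x, y, z in cm, then the turn, a rotation vector about the tool's x, y, z in rad, then the opening, from 0 (shut) to 1 (fully open). A call has 1 to 20 rows; each row is the pose to reach, as a shift and turn from the pose commanded when the call began, along the tool's axes at that moment; what a row does not reach only later rows make up. A row lasts 1/10 s, in which the tool goes at most 50 mm and 8.59 degrees, less where a joint would pass 70% of its speed; a pose out of reach is approached as far as the arm can. A call with a gripper value outside its range is refused whole. The fingers move at their own pace and stop on an object; FORCE is the grip in N (left out, the last holds). Time passes only in rows, so rows that repeat a pose let the fingers close. It gives the time, the measured TCP pose, the force and the opening at its end, in the units of the state.
- telemetry.sense(): the state, without advancing time (a new reading comes with each control period).
- viewer.snapshot(name): name is "scene" or "side" or "wrist"; returns the picture (420x560x3 uint8, red, green, blue); there is no depth.
- viewer.camera_model(name): a dict with "fx", "fy", "cx", "cy" (pixels), "cam_to_world" (4x4, takes a point from camera to world coordinates); the wrist camera has in their place "mount" (4x4, takes a point from camera to tool coordinates, whose origin is the TCP and whose axes are the flange's). Camera axes: x right, y down, z forward; pixel columns grow to the right and rows downward; lengths in mm; the calibration is good to about 2 mm. A picture is of the moment at which its call begins: read the wrist's pose just before it. camera_model takes no time and is no camera call.
- r.hand_in(): hands the job in, once; it reports no verdict.
The state is a dict: "time": time; "joint_pos": joint angles; "qd": joint speeds; "joint_efforts": joint torques, N m; "tool_pos": TCP position; "tcp_rot": TCP orientation; "ft_force": force on the tool from outside, world axes, zero at the start; "wrist_torque": the same for the moment, N m; "finger_gap": finger opening in mm.
Only numpy, scipy, OpenCV 4.12 (cv2) and the standard library are available. Lean on these libraries where they do the work, as an engineer would, in place of code of your own. Each camera call takes 0.05 s, during which the arm holds its last target.

### The job

Serve two gold chocolates into the tray of their dispenser: press its green paddle right down so the gate lifts and one ball rolls out, let the paddle come fully up, then press and release it once more. Do not touch the chocolates or the red gate, and leave the blue dispenser and everything else on the bar where they are.

Things in the scene. Friction and masses are not known exactly. Their poses are not given: they have to be found in the camera images.
- gold_dispenser: dispenser of gold-foiled chocolate balls, bolted to the bar. Origin on the bar; x points downhill along the lane to the tray, y to the paddle's side, z up. Foot plate x -150..170 mm, y +-50. Sloping lane (0.32 rad), 42 mm wide, from x -166 (scoop on the far side from the paddle up to 192 above the bar) to x 57. Each full press and release of its paddle lets out one ball; the rest are held back and roll up to the gate as it shuts
- blue_dispenser: the same dispenser loaded with blue-foiled balls, not to be used; same sizes and frame. Which of the two stands left or right varies
- gold_tray (a point): floor of the steel serving tray at the low end of the gold dispenser, at its centre (dispenser x 115, y 0, z 15 mm). Inside it is 97 mm along x and 80 mm across; walls end 36 to 44 mm above the bar
- gold_pad (a point): centre of the top of the gold dispenser's green paddle, 42 mm (along x) by 38 mm on a red arm; moves with the lever. Up: x -58, y 75.5, z 161 mm in the dispenser's frame, sloping 0.37 rad (end away from the tray higher); half-way: x -66, z 133, level; right down: x -64, z 104, sloping 0.37 rad the other way. A blunt tip coming straight down is at the stop after 53 mm. Nothing stands below
- gold_lever (a joint): rocking lever of the gold dispenser, rad: 0 paddle up and gate shut (rest), 0.75 paddle right down on its rubber stop and gate fully lifted; a ball is let go at about 0.65, and a paddle let up just before that can pinch it under the gate until pressed again. Spring: 2 N on the paddle at first, 4 N near the stop. Pivot at x 12, z 125 mm in the dispenser's frame
- blue_lever (a joint): the same lever of the blue dispenser; stays at 0
- gold1_center (a point): centre of a gold-foiled chocolate ball, 32 mm across, 16 g; number 1 in the queue (resting at the gate)
- gold2_center (a point): centre of a gold-foiled chocolate ball, 32 mm across, 16 g; number 2 in the queue
- gold3_center (a point): centre of a gold-foiled chocolate ball, 32 mm across, 16 g; number 3 in the queue
- gold4_center (a point): centre of a gold-foiled chocolate ball, 32 mm across, 16 g; number 4 in the queue
- blue1_center (a point): centre of a blue-foiled chocolate ball, 32 mm across, 16 g; number 1 in its queue
- blue2_center (a point): centre of a blue-foiled chocolate ball, 32 mm across, 16 g; number 2 in its queue
- blue3_center (a point): centre of a blue-foiled chocolate ball, 32 mm across, 16 g; number 3 in its queue
- blue4_center (a point): centre of a blue-foiled chocolate ball, 32 mm across, 16 g; number 4 in its queue
- espresso_cup: white espresso cup with handle, 60 mm across, 55 mm high; origin under its centre
- milk_jug: steel milk jug with handle, 86 mm across, 95 mm high; origin under its centre
- paper_cup: white paper cup, 83 mm across the rim, 112 mm high; origin under its centre
- sugar_jar: glass jar with green lid, 80 mm across, 90 mm high; origin under its centre
- tamper: coffee tamper standing on its base, 58 mm across, 86 mm high; origin under its centre
- teaspoon: steel teaspoon lying on the bar, 140 mm long; origin under its middle

How it is judged:
By the outcome, as a careful person would: the job done as asked, in the order asked, and still so for the second after the job is handed in, with the robot touching nothing.
It also fails if it takes over 43 s, if anything falls off the work surface, if the arm or the gripper's body presses on something with over 40 N, if the wrist force passes 120 N, or if a joint passes its speed limit or range.

## Working session

There is one attempt and no reset: what is moved stays moved. The work goes in short steps, Python scripts to look and compute and a shell command to move; the robot and the scene stay as the last step left them, time stands still between calls to the robot, and variables do not carry over. Pictures are saved under pics/ and viewed, and the job is handed in when it is done.

```bash
mkdir -p pics
python3 - <<'E'
from bench import telemetry, viewer, r
import cv2
for n in ["scene","side","wrist"]:
    cv2.imwrite(f"pics/{n}0.png", viewer.snapshot(n)[:,:,::-1])
    print(n, viewer.camera_model(n))
s=telemetry.sense(); print(s)
E
```

```text
scene {'fx': 384.72730248072236, 'fy': 384.72730248072236, 'cx': 287.80286503834697, 'cy': 212.08874104295546, 'cam_to_world': array([[ 8.13685031e-01,  3.42682589e-01, -4.69558637e-01,
         1.02605985e+03],
       [ 5.81306003e-01, -4.79619969e-01,  6.57303595e-01,
        -6.19413531e+02],
       [ 3.67989930e-05, -8.07795351e-01, -5.89463035e-01,
         6.87818360e+02],
       [ 0.00000000e+00,  0.00000000e+00,  0.00000000e+00,
         1.00000000e+00]])}
side {'fx': 542.1691805157044, 'fy': 542.1691805157044, 'cx': 278.3108772699943, 'cy': 217.1983562804664, 'cam_to_world': array([[ 9.88662503e-01, -1.19534002e-01,  9.08739648e-02,
         4.28825739e+02],
       [-1.50133639e-01, -7.76782631e-01,  6.11611506e-01,
        -9.76574153e+02],
       [-2.51905365e-03, -6.18320602e-01, -7.85921935e-01,
         1.40437383e+03],
       [ 0.00000000e+00,  0.00000000e+00,  0.00000000e+00,
         1.00000000e+00]])}
wrist {'fx': 327.5622032648826, 'fy': 327.5622032648826, 'cx': 276.7048976981096, 'cy': 208.93132548244463, 'mount': array([[ 6.79549000e-04, -9.46943074e-01, -3.21400
[... 265 characters left out ...]
        1.00000000e+00]])}
{'time': 0.15, 'joint_pos': array([-7.12987360e+01,  7.50597408e+00,  8.53158184e+01,  1.08271328e-04,
        8.72607631e+01, -4.89615069e+00]), 'qd': array([-0.0005186 , -0.03654281, -0.1705115 ,  0.08470971,  0.05380875,
       -0.03759488]), 'joint_efforts': array([ 4.08387687e-04, -5.70062113e+01, -5.01159275e+01, -2.76316778e-04,
        9.73415823e-03,  2.01419630e-05]), 'tool_pos': array([ 240.04477541, -549.44445965,  241.46863631]), 'tcp_rot': array([-1.79917755e+02, -7.15385353e-03,  2.35974043e+01]), 'ft_force': array([ 0.50187266,  0.77624114, -0.74533961]), 'wrist_torque': array([-0.00159384,  0.05321577,  0.00315918]), 'finger_gap': 85.6585429745474}
```

View pics/scene0.png

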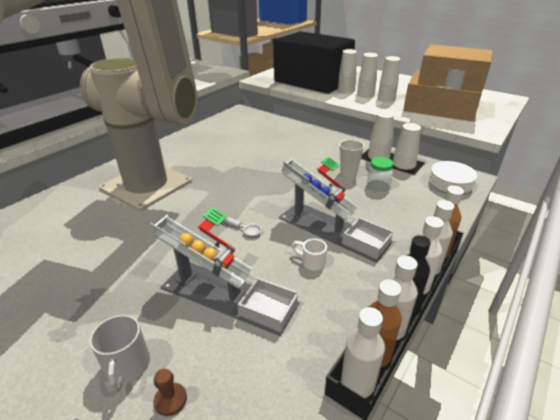

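View pics/side0.png

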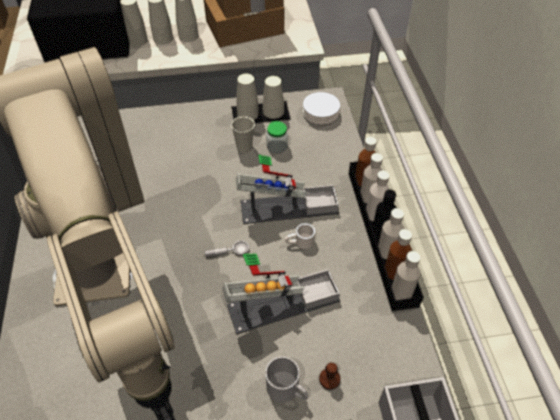

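View pics/wrist0.png

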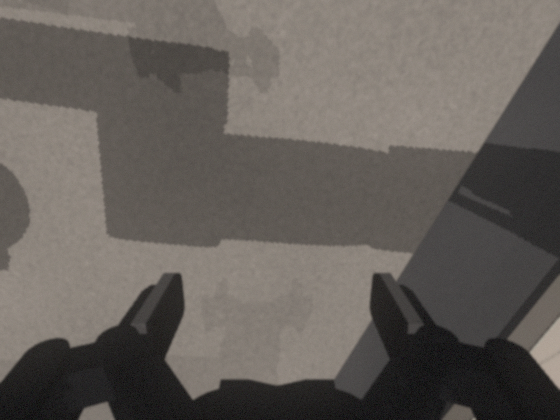

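The gold dispenser is the nearer one, with its pad at about (214,216) in the scene view and (251,260) in the side view. The blue dispenser's pad is at (330,163) and (265,160). Next I'll triangulate.

```bash
cat > h.py <<'E'
import numpy as np, cv2
from bench import telemetry, viewer
def ray(n,u,v):
    m=viewer.camera_model(n);T=m["cam_to_world"]
    d=T[:3,:3]@np.array([(u-m["cx"])/m["fx"],(v-m["cy"])/m["fy"],1]);return T[:3,3],d/np.linalg.norm(d)
def plane(n,u,v,z):
    o,d=ray(n,u,v);return o+d*(z-o[2])/d[2]
def tri(a,b):
    A=np.zeros((3,3));B=np.zeros(3);R=[ray("scene",*a),ray("side",*b)]
    for o,d in R:
        P=np.eye(3)-np.outer(d,d);A+=P;B+=P@o
    x=np.linalg.solve(A,B);return x,[np.linalg.norm(np.cross(x-o,d)) for o,d in R]
def blobs(im,lo,hi,amin=15):
    h=cv2.cvtColor(im,cv2.COLOR_BGR2HSV);m=cv2.inRange(h,lo,hi)
    n,l,s,c=cv2.connectedComponentsWithStats(m)
    return [(c[i].round(1),s[i].tolist()) for i in range(1,n) if s[i][4]>=amin],m
E
python3 - <<'E'
from h import *
for n in ["scene","side"]:
    im=cv2.imread(f"pics/{n}0.png")
    for nm,lo,hi in [("green",(50,120,60),(75,255,255)),("gold",(10,150,120),(25,255,255)),("red",(0,180,100),(6,255,255))]:
        for b in blobs(im,lo,hi)[0]: print(n,nm,b)
a=cv2.imread("pics/scene0.png")[190:340,140:310]; cv2.imwrite("pics/sc.png",cv2.resize(a,None,fx=4.5,fy=4,interpolation=2)[:600])
a=cv2.imread("pics/side0.png")[235:335,215:350]; cv2.imwrite("pics/sd.png",cv2.resize(a,None,fx=5.5,fy=5.5,interpolation=2))
E
```

```text
scene green (array([329.8, 163.3]), [323, 158, 15, 12, 96])
scene green (array([381.8, 163.3]), [371, 158, 22, 12, 220])
scene green (array([214.5, 216.3]), [204, 208, 21, 17, 190])
scene gold (array([455.2, 216. ]), [450, 206, 10, 17, 92])
scene gold (array([197.9, 245.8]), [180, 234, 36, 26, 292])
scene gold (array([390.7, 317.5]), [381, 307, 20, 22, 338])
scene red (array([323.1, 169.4]), [319, 166, 9, 9, 45])
scene red (array([340.1, 196. ]), [338, 193, 5, 7, 23])
scene red (array([208.1, 228.4]), [200, 220, 26, 25, 114])
scene red (array([228. , 259.5]), [224, 254, 9, 13, 60])
side green (array([276.5, 128.4]), [268, 121, 18, 16, 226])
side green (array([264.5, 159.8]), [259, 155, 12, 10, 84])
side green (array([250.7, 259. ]), [243, 254, 16, 11, 128])
side gold (array([262. , 286.3]), [245, 281, 38, 11, 252])
side red (array([265.6, 168.2]), [263, 165, 7, 7, 36])
side red (array([254.6, 269.8]), [250, 265, 12, 10, 58])
side red (array([288.1, 280.1]), [286, 277, 5, 7, 16])
```

View pics/sc.png

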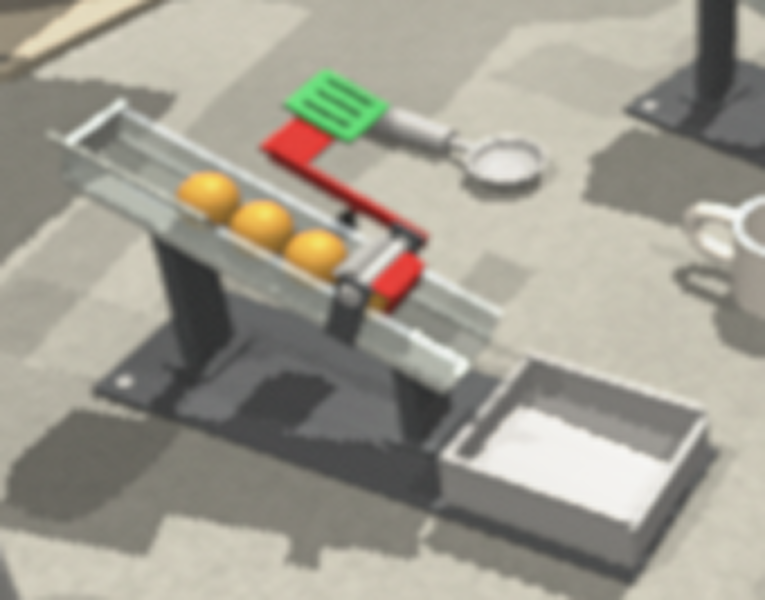

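View pics/sd.png

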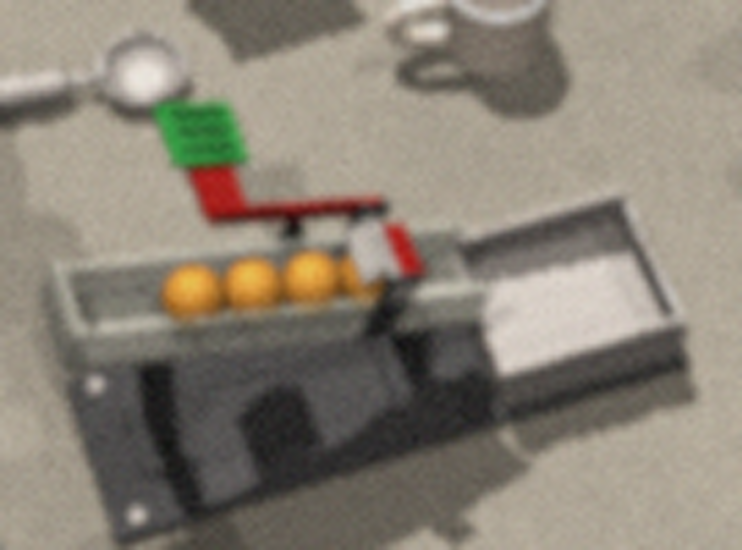

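Run:
```python
from h import *
S=lambda u,v:(u/4.5+140-.4,v/4+190-.4); D=lambda u,v:(u/5.5+215-.4,v/5.5+235-.4)
p,e=tri((214.5,216.3),(250.8,259.0));print("pad",p.round(1),np.round(e,1))
p2,e=tri(S(337,105),D(202,133));print("pad2",p2.round(1),np.round(e,1))
B=[]
for a,b in [((208,196),(193,291)),((262,226),(252,283)),((315,256),(312,277))]:
    q,e=tri(S(*a),D(*b));B.append(q);print("ball",q.round(1),np.round(e,1))
d=B[2]-B[0];print(d,np.linalg.norm(d),"yaw balls",np.degrees(np.arctan2(d[1],d[0])), "slope",np.arctan2(-d[2],np.hypot(*d[:2])))
# foot plate near edge, scene (bottom edge), z~6
f1=plane("side",*D(122,540),4);f2=plane("side",*D(500,415),4);print(f1,f2,"yaw foot side",np.degrees(np.arctan2(*(f2-f1)[1::-1])))
s1=plane("side",*D(96,384),6);s2=plane("side",*D(137,514),6);print("screws",s1,s2,np.degrees(np.arctan2(*(s1-s2)[1::-1]))-90)
# tray floor
m=cv2.imread("pics/scene0.png")
t=[S(525,360),S(705,412),S(632,520),S(445,458)]
for z in (40,):
    P=np.array([plane("scene",*x,z) for x in t]);print(P.round(0));e=P[1]-P[0];g=P[2]-P[3];print("tray yaw",[np.degrees(np.arctan2(k[1],k[0])) for k in(e,g)],P.mean(0))
```

```text
pad [ 475.9 -139.8  157.6] [0.1 0.1]
pad2 [ 477.4 -141.   160.2] [0.1 0.1]
ball [ 462.7 -218.7  138.6] [0.4 0.4]
ball [ 492.3 -212.6  127.9] [0.8 0.8]
ball [ 522.8 -208.4  118.7] [0.9 0.9]
[ 60.15721021  10.30929041 -19.87539556] 64.1888055486628 yaw balls 9.724456567334355 slope 0.314813972893466
[ 413.04668988 -278.31339469    4.        ] [ 617.22559622 -237.02900179    4.        ] yaw foot side 11.43092675521025
screws [ 408.75389176 -187.54718496    6.        ] [ 422.19821872 -265.97399146    6.        ] 9.727388035095458
[[ 604. -154.   40.]
 [ 702. -133.   40.]
 [ 716. -213.   40.]
 [ 619. -232.   40.]]
tray yaw [np.float64(12.191335957137195), np.float64(11.117931792188356)] [ 660.17045267 -182.88907311   40.        ]
```

Yaw is about 10.5°. The pad at (477,-140,159) matches the position predicted from the tray centre, and its given height of 161. I'll shut the fingers and move over the pad.

```bash
python3 -m inch '[[[0.8,-0.6,-0.8],[0,0,0.01],0],[[2.5,-1.9,-1.5],[0,0,0.02],0],[[5,-3.8,-2],[0,0,0.04],0],[[8.5,-6.4,-2],[0,0,0.06],0],[[12,-9,-2],[0,0,0.08],0],[[15.5,-11.6,-2],[0,0,0.1],0],[[19,-14.3,-2],[0,0,0.12],0],[[22.5,-16.9,-2],[0,0,0.14],0],[[26,-19.5,-2],[0,0,0.16],0],[[29.5,-22.2,-2],[0,0,0.18],0],[[33,-24.8,-2],[0,0,0.2],0],[[35.5,-26.7,-2],[0,0,0.22],0],[[37,-27.8,-2],[0,0,0.229],0],[[37.75,-28.35,-1.5],[0,0,0.229],0],[[37.75,-28.35,-1],[0,0,0.229],0],[[37.75,-28.35,-1],[0,0,0.229],0],[[37.75,-28.35,-1],[0,0,0.229],0]]'
python3 - <<'E'
from h import *
print(telemetry.sense())
for n in ["scene","wrist","side"]:
    cv2.imwrite(f"pics/{n}1.png", viewer.snapshot(n)[:,:,::-1])
E
```

```text
time: 1.85
tool_pos: [472.0, -139.8, 252.0]
tcp_rot: [-180.0, 0.0, 10.4]
ft_force: [-0.2, -0.7, -0.0]
finger_gap: 0.2
{'time': 1.85, 'joint_pos': array([-2.24508652e+01, -9.62290536e+00,  1.01142780e+02, -1.80853887e-02,
        8.85265765e+01,  5.71445499e+01]), 'qd': array([-0.19983945, -0.09995546, -0.52153687,  0.07508216, -0.06883498,
        0.16140831]), 'joint_efforts': array([ 4.82835453e-01, -4.11986339e+01, -4.98928213e+01,  3.17932642e-02,
       -1.10500236e-02, -7.09312706e-03]), 'tool_pos': array([ 471.98804665, -139.75178522,  251.95008634]), 'tcp_rot': array([-1.79989986e+02,  4.88293458e-02,  1.04050616e+01]), 'ft_force': array([-0.23763239, -0.65429084, -0.0389492 ]), 'wrist_torque': array([ 0.0227981 , -0.02136911, -0.01359277]), 'finger_gap': 0.17378669755091072}
```

View pics/wrist1.png

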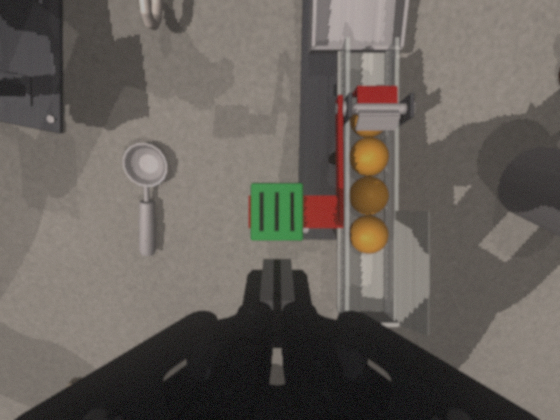

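View pics/scene1.png

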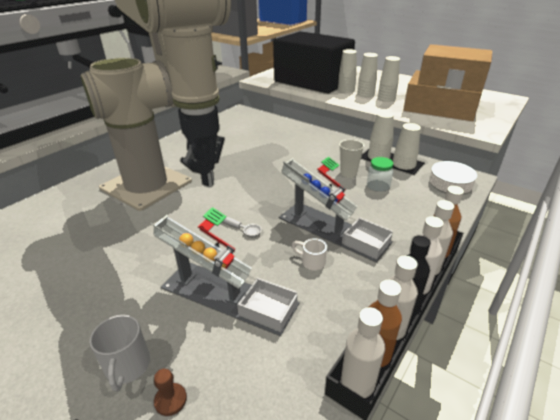

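The wrist view shows the pad at about (277,212), centred laterally on the shut tips, and the lane edges are vertical, so the yaw is right. I'll check the pad position from this view.

Run:
```python
from h import *
from scipy.spatial.transform import Rotation as R
im=cv2.imread("pics/wrist1.png");bs,_=blobs(im,(50,120,60),(75,255,255),100)
s=telemetry.sense();m=viewer.camera_model("wrist");Rt=R.from_euler("xyz",s["tcp_rot"],degrees=True).as_matrix()
M=m["mount"]
for c,st in bs:
    u,v=st[0]+st[2]/2-.5,st[1]+st[3]/2-.5
    d=Rt@M[:3,:3]@np.array([(u-m["cx"])/m["fx"],(v-m["cy"])/m["fy"],1]);o=s["tool_pos"]+Rt@M[:3,3]
    p=o+d*(160-o[2])/d[2];print(c,st,p.round(1),"tool offset",(Rt.T@(p-s["tool_pos"])).round(1))
```

```text
[277.2 211.3] [252, 184, 50, 55, 2102] [ 477.  -139.1  160. ] tool offset [ 4.6  0.2 92.5]
```

Three views agree on the pad: the tool is 4.6 mm uphill of its centre. Press down to just short of the stop.

```bash
python3 -m inch '[[[0,0,1],[0,0,0],0],[[0,0,3],[0,0,0],0],[[0,0,5],[0,0,0],0],[[0,0,6.3],[0,0,0],0],[[0,0,7],[0,0,0],0],[[0,0,7.6],[0,0,0],0],[[0,0,8.3],[0,0,0],0],[[0,0,9],[0,0,0],0],[[0,0,9.8],[0,0,0],0],[[0,0,10.6],[0,0,0],0],[[0,0,11.3],[0,0,0],0],[[0,0,11.9],[0,0,0],0],[[0,0,12.3],[0,0,0],0],[[0,0,12.3],[0,0,0],0]]'
```

```text
time: 3.4
tool_pos: [472.6, -138.9, 128.8]
tcp_rot: [-180.0, 0.0, 10.5]
ft_force: [-1.3, -1.2, 2.0]
finger_gap: 0.3
```

```bash
python3 -m inch '[[[0,0,0.3],[0,0,0],0],[[0,0,0.5],[0,0,0],0],[[0,0,0.5],[0,0,0],0]]'
python3 - <<'E'
from h import *
for n in ["scene","side","wrist"]:
    cv2.imwrite(f"pics/{n}2.png", viewer.snapshot(n)[:,:,::-1])
a=cv2.imread("pics/side2.png")[235:335,215:350];b=cv2.imread("pics/scene2.png")[190:340,140:310]
cv2.imwrite("pics/c2.png",np.hstack([cv2.resize(a,(400,296)),cv2.resize(b,(335,296))]))
E
```

```text
time: 3.7
tool_pos: [473.0, -138.9, 124.4]
tcp_rot: [180.0, -0.1, 10.5]
ft_force: [0.7, -0.0, 2.9]
finger_gap: -0.0
```

View pics/c2.png

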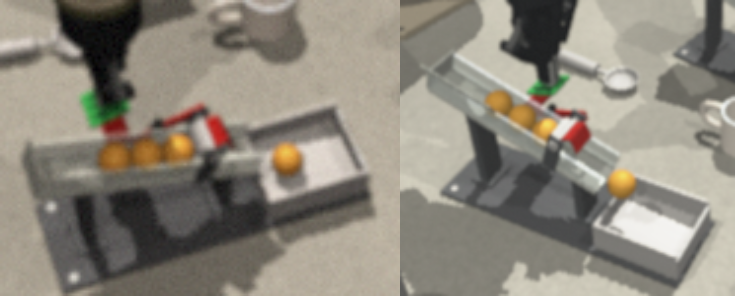

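View pics/wrist2.png

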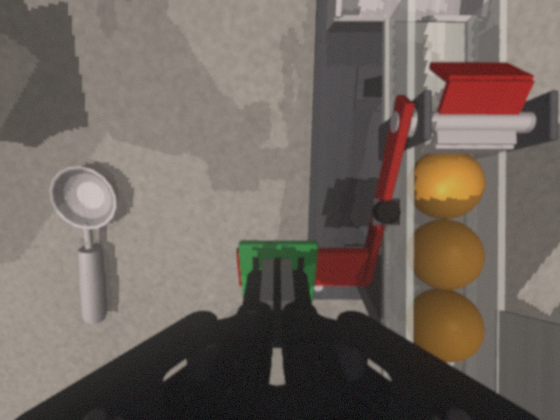

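The first ball is rolling into the tray, and three are still held in the lane. Force is only about 3 N, so I'll press on to the stop and then release.

```bash
python3 -m inch '[[[0,0,0.3],[0,0,0],0],[[0,0,0.3],[0,0,0],0]]'
```

```text
time: 4.05
tool_pos: [472.6, -138.9, 121.0]
tcp_rot: [180.0, 0.0, 10.5]
ft_force: [1.0, -0.8, 3.6]
finger_gap: 0.0
```

```bash
python3 -m inch '[[[0,0,0.2],[0,0,0],0],[[0,0,0.3],[0,0,0],0],[[0,0,0.3],[0,0,0],0]]'
```

```text
time: 4.35
tool_pos: [472.7, -139.0, 118.3]
tcp_rot: [-180.0, -0.0, 10.5]
ft_force: [0.6, 0.7, 5.2]
finger_gap: 0.1
```

```bash
python3 -m inch '[[[0,0,0.2],[0,0,0],0],[[0,0,0.2],[0,0,0],0]]'
```

```text
time: 4.55
tool_pos: [473.0, -139.1, 117.8]
tcp_rot: [180.0, -0.0, 10.5]
ft_force: [-5.1, 2.8, 17.7]
finger_gap: 0.3
```

It's on the stop at 17.7 N. Let the paddle up.

```bash
python3 -m inch '[[[0,0,-0.6],[0,0,0],0],[[0,0,-1.6],[0,0,0],0],[[0,0,-2.8],[0,0,0],0],[[0,0,-4],[0,0,0],0],[[0,0,-5.2],[0,0,0],0],[[0,0,-6.4],[0,0,0],0],[[0,0,-7.6],[0,0,0],0],[[0,0,-8.6],[0,0,0],0],[[0,0,-9],[0,0,0],0],[[0,0,-9],[0,0,0],0],[[0,0,-9],[0,0,0],0],[[0,0,-9],[0,0,0],0],[[0,0,-9],[0,0,0],0]]'
python3 - <<'E'
from h import *
for n in ["scene","side","wrist"]:
    cv2.imwrite(f"pics/{n}3.png", viewer.snapshot(n)[:,:,::-1])
a=cv2.imread("pics/side3.png")[235:335,215:350];b=cv2.imread("pics/scene3.png")[190:340,140:310]
cv2.imwrite("pics/c3.png",np.hstack([cv2.resize(a,(400,296)),cv2.resize(b,(335,296))]))
E
```

```text
time: 5.85
tool_pos: [472.3, -138.8, 205.6]
tcp_rot: [-180.0, 0.1, 10.5]
ft_force: [0.1, 0.4, -0.1]
finger_gap: -0.1
```

View pics/c3.png

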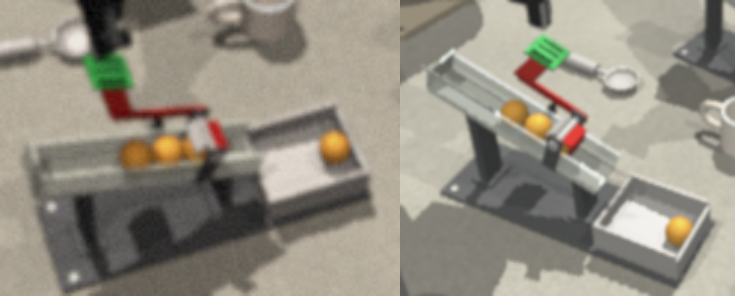

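View pics/wrist3.png

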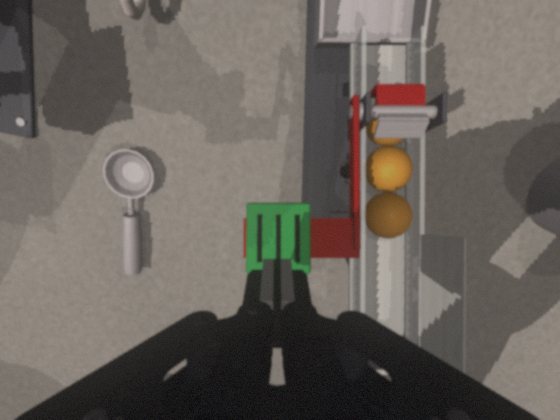

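One ball is in the tray, the paddle is fully up, and the next ball is at the gate with two behind it. Second press, then hold at the stop.

```bash
python3 -m inch '[[[0,0,0.8],[0,0,0],0],[[0,0,1.8],[0,0,0],0],[[0,0,2.5],[0,0,0],0],[[0,0,3.2],[0,0,0],0],[[0,0,4],[0,0,0],0],[[0,0,4.8],[0,0,0],0],[[0,0,5.6],[0,0,0],0],[[0,0,6.4],[0,0,0],0],[[0,0,7.2],[0,0,0],0],[[0,0,8],[0,0,0],0],[[0,0,8.5],[0,0,0],0],[[0,0,8.8],[0,0,0],0],[[0,0,9],[0,0,0],0],[[0,0,9],[0,0,0],0],[[0,0,9],[0,0,0],0]]'
python3 - <<'E'
from h import *
for n in ["scene","side"]:
    cv2.imwrite(f"pics/{n}4.png", viewer.snapshot(n)[:,:,::-1])
a=cv2.imread("pics/side4.png")[235:335,215:350];b=cv2.imread("pics/scene4.png")[190:340,140:310]
cv2.imwrite("pics/c4.png",np.hstack([cv2.resize(a,(400,296)),cv2.resize(b,(335,296))]))
E
```

```text
time: 7.5
tool_pos: [473.3, -139.0, 118.0]
tcp_rot: [180.0, -0.1, 10.5]
ft_force: [-5.7, 2.9, 15.2]
finger_gap: 0.1
```

View pics/c4.png

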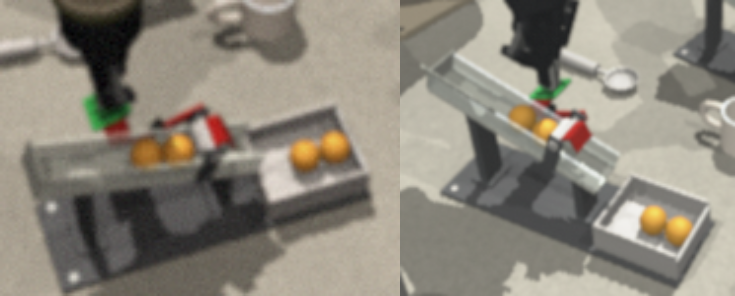

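The second ball is in the tray, with two held behind. Release and back off well above the paddle.

```bash
python3 -m inch '[[[0,0,-0.6],[0,0,0],0],[[0,0,-1.6],[0,0,0],0],[[0,0,-2.8],[0,0,0],0],[[0,0,-4],[0,0,0],0],[[0,0,-5.2],[0,0,0],0],[[0,0,-6.4],[0,0,0],0],[[0,0,-7.6],[0,0,0],0],[[0,0,-9],[0,0,0],0],[[0,0,-11],[0,0,0],0],[[0,0,-13],[0,0,0],0],[[0,0,-14],[0,0,0],0],[[0,0,-14],[0,0,0],0],[[0,0,-14],[0,0,0],0],[[0,0,-14],[0,0,0],0],[[0,0,-14],[0,0,0],0],[[0,0,-14],[0,0,0],0]]'
python3 - <<'E'
from h import *
for n in ["scene","side"]:
    cv2.imwrite(f"pics/{n}5.png", viewer.snapshot(n)[:,:,::-1])
a=cv2.imread("pics/side5.png")[235:335,215:350];b=cv2.imread("pics/scene5.png")
cv2.imwrite("pics/c5.png",np.hstack([cv2.resize(a,(400,296)),cv2.resize(b,(395,296))]))
for n in ["scene","side"]:
    print(n,[(b[0],b[1][4]) for b in blobs(cv2.imread(f"pics/{n}5.png"),(50,120,60),(75,255,255),40)[0]])
E
```

```text
time: 9.2
tool_pos: [472.3, -138.8, 255.5]
tcp_rot: [-180.0, 0.1, 10.5]
ft_force: [-0.7, -0.3, 0.3]
finger_gap: -0.3
scene [(array([329.8, 163.4]), 96), (array([381.8, 163.3]), 220), (array([214.4, 216.3]), 183)]
side [(array([277.1, 128.3]), 212), (array([265.9, 160.3]), 62), (array([250.7, 259. ]), 127)]
```

View pics/c5.png

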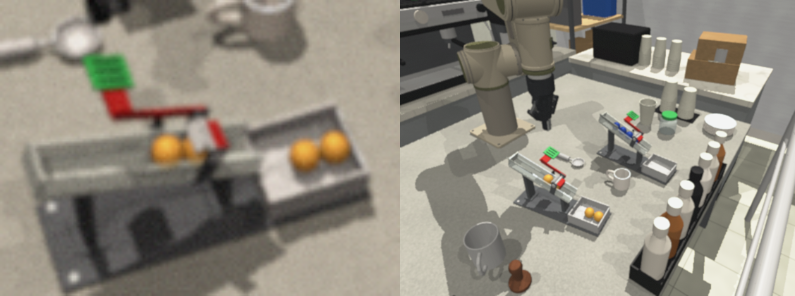

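Two balls are in the tray, two are at the shut gate, and the gold pad is back at its starting pixels (214.4,216.3) in the scene view. The blue pad hasn't moved in the scene view; in the side view its centroid shifts 1.4 px, where the gripper partly covers it. Handing in.

```bash
python3 -c "
from bench import r
print(r.hand_in())"
```

```text
the job is handed in; nothing more can be done
None
```

Two gold chocolates are in the gold dispenser's tray. I pressed the green paddle down to its stop and let it fully up, twice, with the shut fingertips. The stop showed as about 18 N on the first press and 15 N on the second. Each press let out one ball, and the job was handed in after about 9.3 s of the 43 s.

- **Gold dispenser:** the last pictures show two balls at rest in the tray and two held behind the shut gate. The paddle is back at its starting position, within 0.1 px in both views. The arm is clear above it with no contact force.
- **Blue dispenser and the rest of the bar:** the blue paddle is unchanged in the scene view. In the side view its measured centre moved 1.4 px, probably because the gripper partly hides it. I checked the other items only by eye and saw no change.
- **Pressing to the stop:** the stop came a few millimetres lower than I had worked out, so the first press was done in several small steps. The first ball had already rolled out before the paddle reached the stop, and only that one came out.

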